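# Pop the LED module and trap it on the chute

## Robot

A 6-joint arm with a two-finger parallel gripper is mounted at the origin on the work surface. World frame = base frame: x ahead of the robot, y to its left, z up, the work surface at z = 0. Lengths are in mm, angles in degrees, forces in N, time in s.
With the tool pointing down it reaches from about 300 to 850 mm from the base axis. Payload 4.2 kg.
Tool frame: the origin (TCP) lies at the very end of the fingers, on their centre line; the grasp point (between the pads) lies 19 mm behind it; z points along the fingers, y is the line along which they close (so a half turn about z gives the same grasp; the last joint's range is limited). The gripper opens to 91 mm and grips with 3 to 60 N. Pads are 32 mm wide; open, the fingers measure 118 mm over their backs; the gripper's body (76 mm by 178 mm) begins 60 mm behind the grasp point.
Start: joints at [72.651, 18.312, 89.639, -0, 72.044, -1.146], TCP at [160.453, 552.176, 213.976] pointing down, gripper open.
Joint ranges: [-177.97, 177.97], [-48.28, 115.42], [12.27, 149.76], [-77.06, 257.06], [2.81, 150.46], [-146.56, 146.56]. Speed limits (degrees/s): [147.25, 147.25, 180, 180, 180, 180].

## Interface

Orientations are given as [roll, pitch, yaw] about the fixed x, y, z axes, in that order (R = Rz(yaw) Ry(pitch) Rx(roll)).
In Python, from workcell import env, eyes gives the robot as it stands.
- The arm moves only by the tool send_rows, never from a script. Its argument "targets" is text: rows parted by semicolons, each of 7 numbers parted by spaces: the shift along the tool's x, y, z in m, then the turn, a rotation vector about the tool's x, y, z in degrees, then the opening in per cent of the stroke, from 0 (shut) to 100 (fully open). A call has 1 to 12 rows; each row is the pose to reach, as a shift and turn from the pose commanded when the call began, along the tool's axes at that moment; what a row does not reach only later rows make up. A row lasts 1/12 s, in which the tool goes at most 41.7 mm and 7.16 degrees, less where a joint would pass 70% of its speed; a pose out of reach is approached as far as the arm can. A call with a gripper value outside its range is refused whole. The fingers move at their own pace and stop on an object; "grip_force" is the grip in N (left out, the last holds). Time passes only in rows, so rows that repeat a pose let the fingers close. It gives the time, the measured TCP pose, the force, the opening and the grip force at its end, in the units of the state.
- env.state(): the state, without advancing time (a new reading comes with each control period).
- eyes.grab_frame(name): name is "scene" or "top"; returns a dict with "image" (420x560x3 uint8, blue, green, red), "fovy" (degrees; the focal length in pixels is half the picture's height over the tangent of half this angle, whatever the lens; pixels are square), "cx", "cy" (the principal point, pixels), "eye" and "attitude" of the camera in the world. Camera axes: x right, y up, looking along -z (the intrinsics and any distortion apply to the point x, -y, -z); pixel columns grow to the right and rows downward; lengths in mm; the calibration is good to about 2 mm. A picture is of the moment at which its call begins. There is no depth.
- env.job_done(): hands the job in; it is judged then, once.
The state is a dict: "time_s": time; "qpos": joint angles; "qvel": joint speeds; "effort": joint torques, N m; "ee_pos": TCP position; "ee_rot": TCP orientation; "force": force on the tool from outside, world axes, zero at the start; "torque": the same for the moment, N m; "gripper_width": finger opening in mm; "gripper_force": force on a finger pad.
Only numpy, scipy, OpenCV 4.12 (cv2) and the standard library are available. Lean on these libraries where they do the work, as an engineer would, in place of code of your own. Each camera call takes 0.05 s, during which the arm holds its last target. There are 200 camera calls.

## Task

Pop the round LED module out of its test socket: press the black ejector key beside the chute fully down with one finger and keep it down, while your other finger, reaching down into the chute beside the key, stops the module as it slides out, before it can run on into the drop tin. Do not grip or lift anything, and leave the other things on the bench where they are. Finish while holding: one finger keeping the key down, the other holding back the module, which rests against it on the chute.

Things in the scene. Friction and masses are not known exactly. Their poses are not given: they have to be found in the camera images.
- dock: eject dock fixed to the table: a socket opening onto a straight slippery chute that slopes down at 22 degrees along the dock's +x into a steel drop tin (28 mm high, x 133 to 207 mm). Origin on the table under the socket's centre, z up. The black key on its 49 mm high housing (46 x 34 mm) stands beside the chute, on the +y side. Inside the chute: y -28 to +28 mm; rails 4 mm thick, 12 mm high.
- module: round LED module to be popped out: a finned aluminium disc with a white top dotted with small LEDs, 50 mm across, 18 mm high, about 0.14 kg. Origin centre of its underside. At the start it lies loose and flat on the socket floor, over the dock's origin.
- ejector (a joint): ejector key travel in m: 0 up, 0.010 fully down (pressed straight down). Sprung: about 2 N to start, 5 to 6 N fully down; rises when let go. It tips the socket floor about its chute-side edge, 0.045 rad per mm; from about a third of the travel the module slides off down the chute, within about half a second, and on into the tin if nothing stops it.
- socket (a point): centre of the socket floor, 62 mm above the dock's origin; axes as the dock's. The floor spans x -29 to +27 mm; walls at the back and both sides rise 8 to 10 mm above it, the +x side is open to the chute.
- key_top (a point): centre of the flat top of the black ejector key, 34 mm (along the dock's x) by 26 mm (along its y). At x = 80, y = +53 mm of the dock, 61 mm above the table when up, 51 mm when fully down.
- chute_stop (a point): point on the middle of the chute floor right beside the key, 53 mm from the key's centre: x = 80, y = 0 of the dock, 41 mm above the table; axes as the dock's. The floor falls 0.40 mm per mm of x, from 62 mm high at x = 27 to 21 mm at x = 130. With the key fully down, a second fingertip at the key's height hangs 10 mm over this point, low enough to stop the module.
- trim_ring: dark bronze-painted trim ring lying flat, 68 mm outside, 44 mm inside, 8 mm high; origin centre of underside. Leave it alone.
- diffuser: frosted white diffuser disc lying flat, 72 mm across, 12 mm high; origin centre of underside. Leave it alone.
- bronze_shade: dark bronze cylindrical lamp shade standing upright, 64 mm across, 130 mm high; origin centre of underside. Leave it alone.
- alu_shade: aluminium cylindrical lamp shade standing upright, 90 mm across, 170 mm high; origin centre of underside. Leave it alone.
- led_driver: white plastic LED driver box, 110 x 42 x 30 mm, lying flat with its length along its x; origin centre of underside. Leave it alone.
- screwdriver: screwdriver lying on the table along its x, about 200 mm long. Leave it alone.
- end_cap: small solid aluminium end cap, 48 mm across, 22 mm high; origin centre of underside. Leave it alone.

How it is judged (in metres and radians):
On the way, in this order (a step that is already met when the one before it is completed fails the run):
1. a finger presses the ejector key down while the module is still in its socket (value of joint ejector above 0.002 m and contact force between the fingers and ejector above 0.5 N and x of module in the frame of dock below 0.015 m).
2. the module has slid out of the socket and is stopped by a finger on the chute, with the key still held down by a finger (x of module in the frame of dock between 0.02 and 0.09 m and contact force between the fingers and module above 0.05 N and contact force between the fingers and ejector above 0.5 N and linear speed of module below 0.02 m/s), for 0.3 s.
At the end, for the whole second after the job is handed in: The key is held at least 7 mm down by a finger (over 0.5 N); the module has left the socket, its centre 20 to 90 mm down the dock's x and within 12 mm of the chute's middle, resting on the chute at rest (under 20 mm/s) against a finger (over 0.05 N) (all of step 2 and value of joint ejector above 0.007 m and y of module in the frame of dock between -0.012 and 0.012 m and z of module in the frame of dock between 0.03 and 0.072 m); the arm keeps its last pose, push and grip.
It fails at once if the module got away past the stopping place, down the chute or into the tin (x of module in the frame of dock above 0.1 m).
It fails at once if the module was lifted off the dock (z of module in the frame of dock above 0.092 m).
It fails at once if the module left the chute sideways (y of module in the frame of dock above 0.03 m or y of module in the frame of dock below -0.03 m).
It fails at once if another thing on the bench was moved by more than 20 mm (distance of any of trim_ring, diffuser, bronze_shade, alu_shade, led_driver, screwdriver, end_cap from where it was at the start of the episode above 0.02 m).
It also fails if it takes over 45 s, if anything falls off the work surface, if the arm or the gripper's body presses on something with over 40 N, if the wrist force passes 120 N, or if a joint passes its speed limit or range.

## Working session

There is one attempt and no reset: what is moved stays moved. The work goes in short steps, Python scripts to look and compute and a tool call to move; the robot and the scene stay as the last step left them, time stands still between calls to the robot, and variables do not carry over. Pictures are saved under pics/ and viewed, at most 10 in all, crops included, and the job is handed in when it is done.

Besides the shell and the picture viewer there is one more tool, called after ">>>" as a command line: name --argument value ..., lists and objects as JSON in quotes. send_rows: Moves the arm, as the interface text tells. Its arguments: {"type":"object","properties":{"targets":{"type":"string"},"grip_force":{"type":"number"}},"required":["targets"]}

```bash
mkdir -p pics; cat > h.py <<'E'
import numpy as np, cv2
from workcell import env, eyes
def grab(n,f=None):
    d=eyes.grab_frame(n)
    if f: cv2.imwrite('pics/'+f,d['image'])
    return d
E
python3 - <<'E'
from h import *
for n in('scene','top'):
    d=grab(n,n+'0.png'); print({k:v for k,v in d.items() if k!='image'})
print(env.state())
E
```

```text
{'fovy': 48.70794669953931, 'cx': 275.10633926720027, 'cy': 205.2288900991922, 'eye': array([1252.45927235, -420.22594556, 1159.34630584]), 'attitude': array([38.13762916,  0.78151132, 56.4823389 ])}
{'fovy': 45.15541515057006, 'cx': 274.1754935359877, 'cy': 202.648805969009, 'eye': array([ 321.45639112,   29.30984803, 1300.67108254]), 'attitude': array([  9.84183364,   1.25022088, -89.33112578])}
{'time_s': 0.1, 'qpos': array([ 7.26527157e+01,  1.83468279e+01,  8.96980264e+01, -3.39849722e-04,
        7.20448281e+01, -1.14702016e+00]), 'qvel': array([-0.00791059, -0.05760608, -0.12190465, -0.00129501,  0.00480067,
        0.02487659]), 'effort': array([ 5.67098614e-04, -4.13329554e+01, -2.32509452e+01,  7.27953343e-02,
        4.20462212e-02, -5.41323777e-05]), 'ee_pos': array([160.30089468, 551.738099  , 213.22530947]), 'ee_rot': array([-1.79910329e+02, -1.47218581e-03,  1.63799840e+02]), 'force': array([-0.07813026, -0.84517196, -1.34401021]), 'torque': array([-0.00618108, -0.06304018, -0.02069189]), 'gripper_force': 0.0, 'gripper_width': 91.29485769806492}
```

View pics/scene0.png

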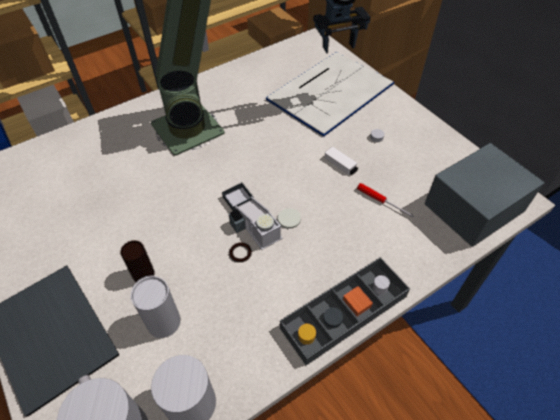

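View pics/top0.png

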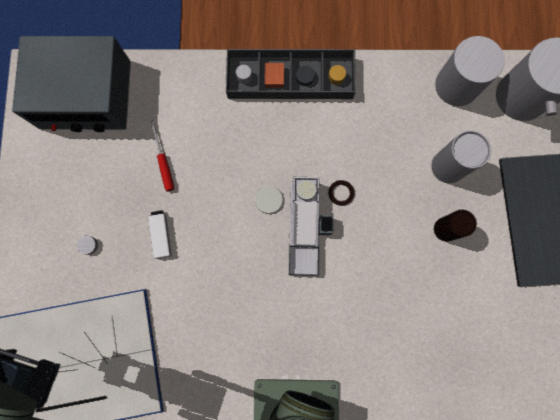

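The scene shows the dock mid-bench at about (255,215). In the top view the module is at (306,189), the key at (327,226) and the tin at (305,262), so the chute runs toward the robot. The bronze ring at (341,193) and the diffuser at (268,200) are close by.

```bash
cat >> h.py <<'E'
from scipy.spatial.transform import Rotation as R
def ray(d,u,v):
    f=210/np.tan(np.radians(d['fovy']/2))
    return R.from_euler('xyz',d['attitude'],degrees=True).apply([(u-d['cx'])/f,-(v-d['cy'])/f,-1])
def onz(d,u,v,z):
    r=ray(d,u,v); return d['eye']+r*(z-d['eye'][2])/r[2]
def proj(d,p):
    f=210/np.tan(np.radians(d['fovy']/2))
    c=R.from_euler('xyz',d['attitude'],degrees=True).inv().apply(np.asarray(p,float)-d['eye'])
    return np.c_[d['cx']-f*c[...,0]/c[...,2],d['cy']+f*c[...,1]/c[...,2]]
E
python3 - <<'E'
from h import *
t=grab('top'); s=grab('scene')
a=cv2.resize(t['image'][165:285,255:365],None,fx=5,fy=5,interpolation=cv2.INTER_CUBIC)
cv2.imwrite('pics/tc.png',a)
b=cv2.resize(s['image'][175:255,215:310],None,fx=7,fy=7,interpolation=cv2.INTER_CUBIC)
cv2.imwrite('pics/sc.png',b)
print(onz(t,306,189,80),onz(t,327,226,61),onz(t,305,262,28))
E
```

```text
[567.66338721 -19.54174238  80.        ] [478.81782907 -72.11914934  61.        ] [391.75563344 -19.29269325  28.        ]
```

View pics/tc.png

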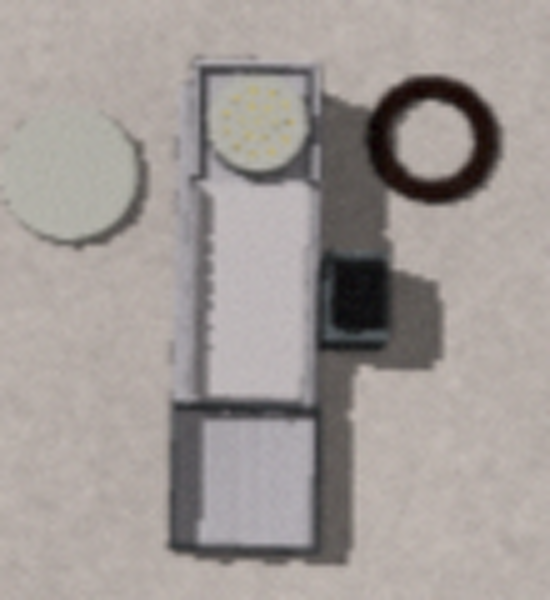

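View pics/sc.png

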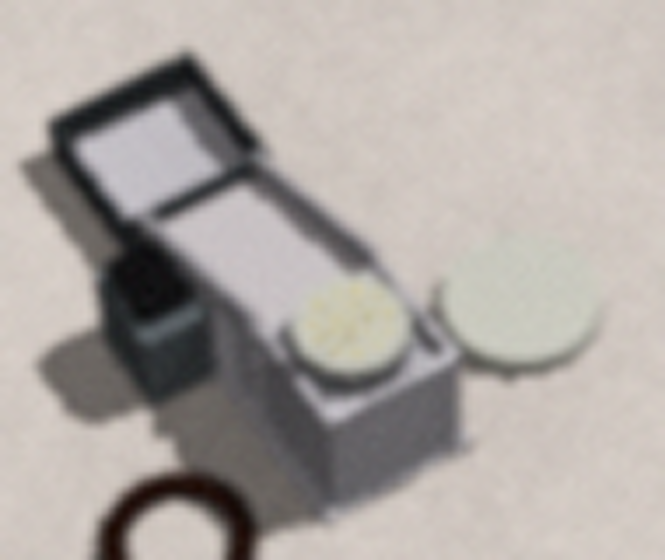

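The crops show the module's top centre at tc(258,123), the black key top at tc(361,295) and the tin rim at about tc(170..320, 405..553). In the scene crop the module top is at sc(351,325) and the key top is near sc(150,278).

```bash
python3 - <<'E'
from h import *
from scipy.optimize import least_squares
t=grab('top'); s=grab('scene')
T=lambda u,v:(255+(u+.5)/5-.5,165+(v+.5)/5-.5)
S=lambda u,v:(215+(u+.5)/7-.5,175+(v+.5)/7-.5)
P=[[0,0,80],[80,53,61],[170,0,28]]
ct=np.array([T(258,123),T(361,295),T(245,480)]); cs=np.array([S(351,325),S(150,278),S(157,138)])
def W(q): return R.from_euler('z',q[2],degrees=True).apply(P)+[q[0],q[1],0]
for nm,use in(('top',[(t,ct)]),('scene',[(s,cs)]),('both',[(t,ct),(s,cs)])):
    r=least_squares(lambda q:np.concatenate([(proj(d,W(q))-c).ravel() for d,c in use]),[567,-20,180])
    print(nm,r.x,r.fun.round(2))
q=r.x
P=[[84,26.5,51]]; g=W(q)[0]; print('goal TCP',g)
st=env.state(); Rt=R.from_euler('xyz',st['ee_rot'],degrees=True)
print('tool y in world',Rt.as_matrix()[:,1], 'shift tool',Rt.inv().apply(g-st['ee_pos'])/1000)
E
```

```text
top [566.12547966 -20.24377184 178.57351067] [ 0.09  0.41 -0.17 -0.02  0.09 -0.39]
scene [569.13660319 -20.68558683 179.00392826] [ 0.16 -0.07 -0.28  0.06  0.12  0.  ]
both [567.05463681 -20.29362723 178.72873652] [ 0.11  0.04 -0.07 -0.45  0.3  -0.75 -0.12 -0.62 -0.45 -0.57  0.12 -0.58]
goal TCP [482.48738568 -44.92348789  51.        ]
tool y in world [ 2.79015029e-01  9.60286592e-01 -5.24510861e-04] shift tool [-0.47586256 -0.48329724  0.16294624]
```

>>> send_rows --targets "-0.01 -0.01 0.002 0 0 0 44;-0.03 -0.03 0.005 0 0 0 44;-0.05 -0.05 0.009 0 0 0 44;-0.07 -0.07 0.013 0 0 0 44;-0.09 -0.09 0.017 0 0 0 44;-0.11 -0.11 0.02 0 0 0 44;-0.13 -0.13 0.024 0 0 0 44;-0.15 -0.152 0.028 0 0 0 44;-0.17 -0.172 0.031 0 0 0 44;-0.19 -0.193 0.035 0 0 0 44;-0.21 -0.213 0.039 0 0 0 44;-0.23 -0.234 0.043 0 0 0 44"

```text
time_s: 1.3
ee_pos: [316.5, 262.1, 171.0]
ee_rot: [180.0, 0.0, 163.8]
force: [0.6, 0.5, 0.3]
gripper_width: 40.2
gripper_force: 0.0
```

>>> send_rows --targets "-0.02 -0.02 0.004 0 0 -1.5 44;-0.045 -0.046 0.008 0 0 -3 44;-0.07 -0.07 0.013 0 0 -5 44;-0.09 -0.09 0.017 0 0 -6.5 44;-0.115 -0.116 0.02 0 0 -8 44;-0.14 -0.142 0.024 0 0 -9.5 44;-0.16 -0.162 0.028 0 0 -11 44;-0.185 -0.187 0.032 0 0 -12.5 44;-0.21 -0.213 0.036 0 0 -14 44;-0.23 -0.234 0.04 0 0 -14.9 44;-0.24 -0.244 0.043 0 0 -14.9 44;-0.246 -0.249 0.045 0 0 -14.9 44"

```text
time_s: 2.3
ee_pos: [483.3, -46.0, 125.5]
ee_rot: [180.0, -0.0, 178.5]
force: [-0.2, 0.2, 0.4]
gripper_width: 40.1
gripper_force: 0.0
```

```bash
cat >> h.py <<'E'
q=[567.05,-20.3,178.73]
def dock(p): return R.from_euler('z',q[2],degrees=True).inv().apply(np.asarray(p)-[q[0],q[1],0])
E
python3 - <<'E'
from h import *
st=env.state(); print(st['ee_pos'],st['ee_rot'],st['gripper_width'],st['force'],dock(st['ee_pos']))
t=grab('top');s=grab('scene')
a=cv2.resize(t['image'][165:285,255:365],None,fx=5,fy=5,interpolation=cv2.INTER_CUBIC)
b=cv2.resize(s['image'][135:255,215:325],None,fx=5,fy=5,interpolation=cv2.INTER_CUBIC)
cv2.imwrite('pics/m1.png',b)
E
```

```text
[483.32459691 -46.01575142 125.48935341] [ 1.79991298e+02 -2.26574812e-02  1.78535248e+02] 40.0691975875341 [-0.18765929  0.174348    0.40530506] [ 83.13487558  27.56511304 125.48935341]
```

View pics/m1.png

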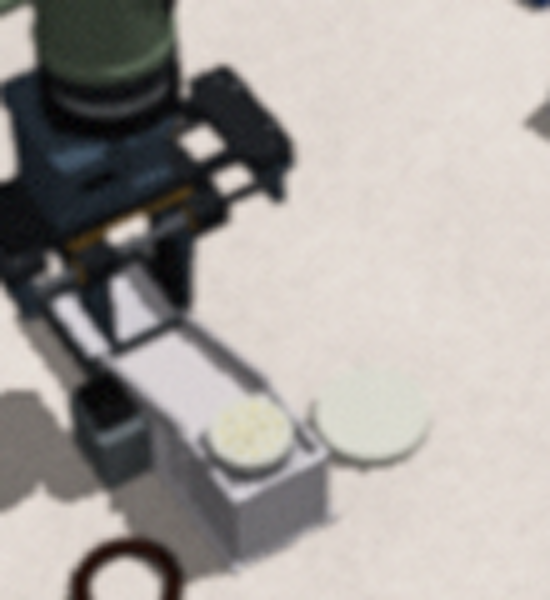

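The fingers straddle correctly: one is over the key and the other over the mid-chute. Descending to just above the key.

>>> send_rows --targets "0 0.001 0.012 0 0 0 44;0 0.001 0.03 0 0 0 44;0 0.001 0.045 0 0 0 44;0 0.001 0.055 0 0 0 44;0 0.001 0.06 0 0 0 44;0 0.001 0.061 0 0 0 44;0 0.001 0.061 0 0 0 44"

```text
time_s: 2.98
ee_pos: [482.6, -42.6, 65.2]
ee_rot: [180.0, 0.0, 178.8]
force: [-0.1, 0.2, 0.4]
gripper_width: 39.8
gripper_force: 0.0
```

```bash
python3 - <<'E'
from h import *
st=env.state(); print(st['ee_pos'],st['force'],dock(st['ee_pos']))
t=grab('top');s=grab('scene')
a=cv2.resize(t['image'][165:285,255:365],None,fx=4,fy=4,interpolation=cv2.INTER_CUBIC)
b=cv2.resize(s['image'][165:255,205:295],None,fx=5,fy=5,interpolation=cv2.INTER_CUBIC)
a=cv2.resize(a,None,fx=450/480,fy=450/480); cv2.imwrite('pics/m2.png',np.hstack([b,a[:450,:350]]))
E
```

```text
[482.62725973 -42.56989643  65.21470847] [-0.11202382  0.24470221  0.37870758] [83.90841492 24.1355602  65.21470847]
```

View pics/m2.png

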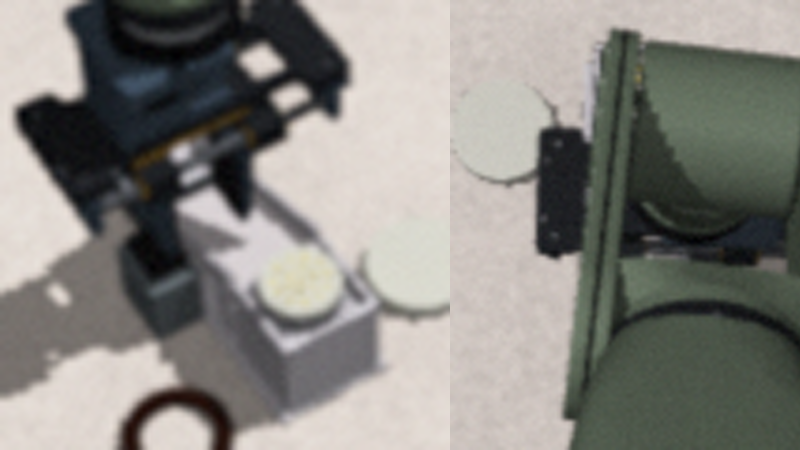

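One finger is just over the key's black top and the other is over the chute. I'll shift 2 mm toward the key and press.

>>> send_rows --targets "0 -0.002 0 0 0 0 44;0 -0.002 0.002 0 0 0 44;0 -0.002 0.005 0 0 0 44;0 -0.002 0.009 0 0 0 44;0 -0.002 0.013 0 0 0 44;0 -0.002 0.0145 0 0 0 44;0 -0.002 0.0145 0 0 0 44;0 -0.002 0.0145 0 0 0 44;0 -0.002 0.0145 0 0 0 44;0 -0.002 0.0145 0 0 0 44;0 -0.002 0.0145 0 0 0 44;0 -0.002 0.0145 0 0 0 44"

```text
time_s: 4.08
ee_pos: [483.3, -45.7, 51.2]
ee_rot: [-180.0, 0.1, 178.7]
force: [-1.4, -0.5, 8.1]
gripper_width: 40.2
gripper_force: 4.3
```

```bash
python3 - <<'E'
from h import *
st=env.state(); print(st['ee_pos'],st['force'],st['torque'],dock(st['ee_pos']))
s=grab('scene')
cv2.imwrite('pics/m3.png',cv2.resize(s['image'][165:255,205:295],None,fx=6,fy=6,interpolation=cv2.INTER_CUBIC))
E
```

```text
[483.34853893 -45.66154212  51.23885357] [-1.44389256 -0.54861457  8.10139976] [-0.14220316  0.19448044 -0.04534343] [83.11879008 27.2104601  51.23885357]
```

View pics/m3.png

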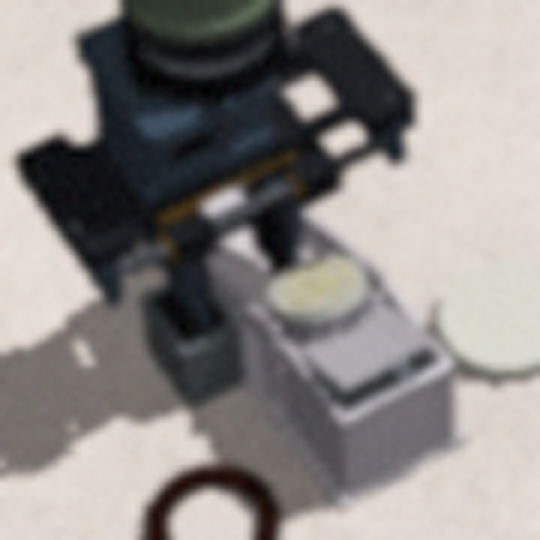

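The key is down (8 N), the socket floor is tipped, and the module at m3(318,287) rests against the chute finger. I'll hold for the step timing and check the position.

>>> send_rows --targets "0 0 0 0 0 0 44;0 0 0 0 0 0 44;0 0 0 0 0 0 44;0 0 0 0 0 0 44;0 0 0 0 0 0 44;0 0 0 0 0 0 44;0 0 0 0 0 0 44;0 0 0 0 0 0 44"

```text
time_s: 4.8
ee_pos: [483.3, -45.6, 51.2]
ee_rot: [-180.0, 0.1, 178.7]
force: [-1.0, 0.6, 7.3]
gripper_width: 40.6
gripper_force: 4.3
```

```bash
python3 - <<'E'
from h import *
st=env.state(); print(st['ee_pos'],st['force'],st['gripper_force'])
s=grab('scene')
cv2.imwrite('pics/m4.png',cv2.resize(s['image'][165:255,205:295],None,fx=6,fy=6,interpolation=cv2.INTER_CUBIC))
for z in(70,74,78): print(z,dock(onz(s,205+318/6,165+287/6,z)))
E
```

```text
[483.34594591 -45.63303916  51.23810063] [-0.96210356  0.55915399  7.26652845] 4.299077186733484
70 [40.53483568 -1.61107083 70.        ]
74 [37.83729261 -0.19279841 74.        ]
78 [35.13974955  1.22547401 78.        ]
```

View pics/m4.png

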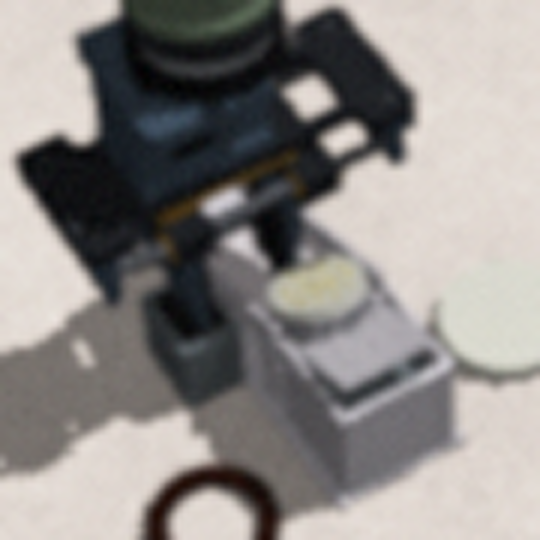

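The picture is unchanged from the last one: the module is at rest against the finger at dock x≈38, y≈0 mm, with the key fully down. Handing in.

```bash
python3 -c "
from workcell import env
print(env.job_done())"
```

```text
the job is handed in; nothing more can be done
None
```

The job is handed in; the judge returned no verdict. At hand-in one finger held the key about fully down (about 7 N), and the module rested against the other finger on the chute, measured at about x 38 mm, y 0 mm of the dock.

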